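Ease the ratchet clamp by one notch

TASK

The ratchet clamp is squeezing the hive-frame bar too hard: ease it by exactly one notch. With a fingertip, tip the pawl over by its weighted knob so that it lifts out of the wheel and stays up, push the wheel's upright peg clockwise (seen from above) by one tooth and no further, then tip the knob back so that the pawl drops fully into the next gap. Grasp and lift nothing, and leave the mallet, the sanding block and the tin spacer where they lie.

Things in the scene. Friction and masses are not known exactly. Their poses are not given: they have to be found in the camera images.
- clamp: Fixed ratchet clamp on an oak board (20 mm thick; x -120 to 210, y -115 to 175 mm). Origin: table plane, on the wheel's upright axis; z up, +y towards the pawl, +x towards jaw and clamped bar (x 115 to 197 mm, under 66 mm high). Heights given are above the table. A steel bracket at y 115 mm (46 mm wide in x, 70 mm high) holds the pawl pivot at x 0, height 60 mm.
- wheel (a joint): Turn (rad) of the dark steel wheel (radius 80 mm); grows backward = clockwise from above. Ten saw teeth on the rim (radius 58-80 mm, tops at 48 mm, gap floors 36 mm): one notch = 0.628. Starts within 0.08 of 0, pawl in a gap. Next gap is centred under the pawl at 0.628; the pawl drops fully in within 0.12 of that. Pawl down blocks backward turning. Friction (2-3 N at the peg) holds it where left.
- wheel_peg (a point): Top centre of the wheel's only upright steel peg: 14 mm thick, top at 105 mm, rising 69 mm over the disc (22 mm collar on the lowest 6 mm), 46 mm from the wheel axis. With joint wheel at 0 it stands 200 degrees anticlockwise (from above) of the clamp's +x: x -43, y -16 mm.
- pawl (a joint): Angle (rad) of the pawl about its level pivot (along clamp x, at y 115 mm, height 60 mm). 0 = down, nose (7 mm wide, y 62 to 76 mm) between teeth; grows to a stop at 0.8 as the knob tips outward (clamp +y) and the nose rises. Weighted over centre: below about 0.35 it falls down by itself, above about 0.6 it falls to the stop and stays up. Pushing it takes under 1 N.
- pawl_knob (a point): Centre of the pawl's dark steel ball knob, 24 mm thick, on an 8 mm stem, 70 mm from the pivot; moves in the plane x = 0 of the clamp. Pawl down: leans in over the wheel at y 91 mm, height 126 mm. Pawl up: y 145 mm, height 123 mm, and the nose arm then reaches about 105 mm high at y 75 mm.
- mallet: Bystander: mallet lying on the table, steel head 36 x 85 x 36 mm on a hickory handle, 190 mm long along its x. Origin under its middle.
- sanding_block: Bystander: dull orange sanding block 100 x 60 x 35 mm. Origin centre of underside.
- spacer: Bystander: tin frame spacer, comb-shaped strip 90 x 36 x 24 mm. Origin centre of underside.

How it is judged:
By the outcome, as a careful person would: the job done as asked, in the order asked, and still so for the second after the job is handed in, with the robot touching nothing.
It also fails if it takes over 51 s, if anything falls off the work surface, if the arm or the gripper's body presses on something with over 40 N, if the wrist force passes 120 N, or if a joint passes its speed limit or range.

ROBOT

A 6-joint arm with a two-finger parallel gripper is mounted at the origin on the work surface. World frame = base frame: x ahead of the robot, y to its left, z up, the work surface at z = 0. Lengths are in m, angles in rad, forces in N, time in s.
With the tool pointing down it reaches from about 0.25 to 0.725 m from the base axis. Payload 4 kg.
Tool frame: the origin (TCP) lies on the front face of the gripper's body, between the roots of the fingers; the fingertips stand 73 mm ahead of it and the grasp point (between the pads) lies 54 mm ahead of it; z points along the fingers, y is the line along which they close (so a half turn about z gives the same grasp; the last joint's range is limited). The gripper opens to 85 mm and grips with 20 to 120 N. Pads are 22 mm wide; open, the fingers measure 114 mm over their backs; the gripper's body (76 mm by 85 mm) begins 54 mm behind the grasp point. The pads swing forward as they close: fully open they stand 13 mm farther back than shut.
Start: joints at [1.286, 0.241, 0.005, 1.335, 0, 1.571], TCP at [0.14, 0.48, 0.304] pointing down, gripper open.
Joint ranges: [-2.72, 2.72], [-1.05, 1.87], [-1.09, 1.28], [-1.99, 2.15], [-1.42, 1.44], [-3.14, 3.14]. Speed limits (rad/s): [2.79, 2.79, 3.14, 3.14, 3.14, 3.14].

INTERFACE

Orientations are given as a unit quaternion [x, y, z, w].
In Python, from workcell import bot gives the robot as it stands. The module is installed in compiled form; this text tells all that it offers.
- The arm moves only by the tool step_arm, never from a script. Its argument "rows" is a list of rows, each a list of 2 entries, a list of its own where there are three numbers: the shift along the tool's x, y, z in mm, then the turn about the tool's z in degrees. A call has 1 to 12 rows; each row is the pose to reach, as a shift and turn from the pose commanded when the call began, along the tool's axes at that moment; what a row does not reach only later rows make up. A row lasts 1/8 s, in which the tool goes at most 62.5 mm and 10.7 degrees, less where a joint would pass 70% of its speed; a pose out of reach is approached as far as the arm can. A call with a gripper value outside its range is refused whole. "claw" is the gripper's target within -1 to 1 (shut at 1, half-way at 0, fully open at -1), set as the call begins (left out, the last holds). The fingers move at their own pace and stop on an object; the grip force is fixed at half the most. Time passes only in rows, so rows that repeat a pose let the fingers close. It gives the time, the measured TCP pose, the force, the opening and the grip force at its end, in the units of the state.
- bot.get_obs(): the state, without advancing time (a new reading comes with each control period).
- bot.camera(name): name is "scene" or "top" or "wrist"; returns (picture, depth): 480x640x3 uint8, red, green, blue; 480x640 float32, m along the optical axis (not along the pixel's ray), 0 where there is no reading.
- bot.camera_params(name): a dict with "fx", "fy", "cx", "cy" (pixels), "pose" (4x4, takes a point from camera to world coordinates). Camera axes: x right, y up, looking along -z (the intrinsics and any distortion apply to the point x, -y, -z); pixel columns grow to the right and rows downward; lengths in m; the calibration is good to about 2 mm. A picture is of the moment at which its call begins: read the wrist's pose just before it. camera_params takes no time and is no camera call; for the wrist camera it gives the pose at the moment of the call.
- bot.job_done(): hands the job in; it is judged then, once.
Trained networks look in the newest picture that a camera, given by its name, has taken for a name from the list of things; names that differ only in an ending like _2 or _b are one class to them, and where a whole thing is asked for, a point or a joint stands for the part that bears it (a point fixed in the world has none). Each returns a list of dicts, best first, with "score" (0 to 1); they miss things now and then, are a little off and sometimes report something else, mostly with a low value. They report only what shows in the picture. A call takes as long as a camera call.
- bot.trace(target, camera): "pixels" (480x640 bool, what is visible of it) and "uv" ([column, row] in pixels, amid what is visible of it).
The state is a dict: "clock": time; "joint_pos": joint angles; "joint_vel": joint speeds; "tau": joint torques, N m; "eef_pos": TCP position; "tool_rot": TCP orientation; "ft_force": force on the tool from outside, world axes, zero at the start; "ft_torque": the same for the moment, N m; "grip_width": finger opening in m; "grasp_force": force on a finger pad.
Only numpy, scipy, OpenCV 4.12 (cv2) and the standard library are available. Lean on these libraries where they do the work, as an engineer would, in place of code of your own. Each camera call takes 0.05 s, during which the arm holds its last target. There are 200 camera calls.

## Working session

There is one attempt and no reset: what is moved stays moved. The work goes in short steps, Python scripts to look and compute and a tool call to move; the robot and the scene stay as the last step left them, time stands still between calls to the robot, and variables do not carry over. Pictures are saved under pics/ and viewed, at most 10 in all, crops included, and the job is handed in when it is done.

Besides the shell and the picture viewer there is one more tool, called after "Emit:" as name([rows], argument=value, ...), one row to a line, values as JSON. step_arm: Moves the arm, as the interface text tells. Its arguments: {"type":"object","properties":{"rows":{"type":"array"},"claw":{"type":"number"}},"required":["rows"]}

```bash
mkdir -p pics; cat > h.py <<'E'
import numpy as np, cv2
from workcell import bot
def world(cam, uv, d):
    p=bot.camera_params(cam); u,v=uv[...,0],uv[...,1]
    c=np.stack([(u-p["cx"])/p["fx"]*d,-(v-p["cy"])/p["fy"]*d,-d,np.ones_like(d)],-1)
    return (c@np.array(p["pose"]).T)[...,:3]
def pts(cam,mask,depth):
    r,c=np.nonzero(mask&(depth>0)); return world(cam,np.stack([c,r],-1).astype(float),depth[r,c].astype(float))
E
python3 - <<'E'
from h import *
np.set_printoptions(precision=4,suppress=True)
o=bot.get_obs(); print(o)
for cam in ("scene","top"):
    im,d=bot.camera(cam); cv2.imwrite(f"pics/{cam}0.png",im[...,::-1]); np.savez(f"{cam}0.npz",im=im,d=d)
    p=bot.camera_params(cam); print(cam,p)
    for t in ("clamp","wheel","wheel_peg","pawl","pawl_knob","mallet","sanding_block","spacer"):
        for r in bot.trace(t,cam)[:2]:
            P=pts(cam,r["pixels"],d); print(t,round(r["score"],2),np.round(r["uv"]),r["pixels"].sum(),np.median(P,0),np.percentile(P,2,0),np.percentile(P,98,0))
E
```

```text
{'clock': 0.0, 'joint_pos': array([1.286 , 0.2414, 0.0037, 1.3352, 0.    , 1.5708]), 'joint_vel': array([ 0.0015, -0.0002, -0.0005, -0.002 , -0.0002, -0.0013]), 'tau': array([ -0.0008, -37.2318,  25.2407,   0.017 ,  -0.    ,   0.    ]), 'eef_pos': array([0.1403, 0.4794, 0.303 ]), 'tool_rot': array([ 0.1419,  0.9899, -0.001 , -0.0002]), 'ft_force': array([ 0.2317, -0.1362, -0.0167]), 'ft_torque': array([-0.0697, -0.0598,  0.0127]), 'grasp_force': 0.0, 'grip_width': 0.08534603389328842}
scene {'fx': 445.83963821513527, 'fy': 445.83963821513527, 'cx': 319.3954631652076, 'cy': 235.35425255782113, 'pose': array([[ 0.8202, -0.4724,  0.3226,  0.8498],
       [ 0.5718,  0.6933, -0.4387, -0.2409],
       [-0.0165,  0.5443,  0.8388,  0.7076],
       [ 0.    ,  0.    ,  0.    ,  1.    ]])}
clamp 0.97 [287. 262.] 26526 [0.5717 0.0277 0.0227] [ 0.3937 -0.1003  0.0142] [0.7266 0.2017 0.0676]
wheel 0.84 [254. 257.] 5763 [0.523  0.0077 0.0378] [ 0.4488 -0.0581  0.0342] [0.5915 0.0834 0.0803]
wheel_peg 0.73 [252. 253.] 5756 [0.5229 0.0083 0.0378] [ 0.4486 -0.0584  0.0345] [0.5915 0.0843 0.0797]
wheel
[... 1204 characters left out ...]
peg 0.71 [336. 297.] 4049 [0.5184 0.0174 0.0372] [ 0.4466 -0.0537  0.0302] [0.5897 0.0887 0.0548]
pawl 0.64 [291. 305.] 236 [0.4968 0.1113 0.075 ] [0.4804 0.0804 0.059 ] [0.5072 0.1374 0.1389]
pawl_knob 0.55 [292. 307.] 212 [0.4969 0.1092 0.0741] [0.4826 0.0803 0.0358] [0.5059 0.1368 0.139 ]
mallet 0.75 [419. 266.] 1219 [ 0.5797 -0.178   0.0309] [ 0.446  -0.2043  0.0173] [ 0.6219 -0.1244  0.0408]
mallet 0.25 [291. 306.] 223 [0.4957 0.1132 0.0771] [0.4813 0.0826 0.0251] [0.5054 0.1373 0.139 ]
sanding_block 0.7 [218. 352.] 1291 [0.4007 0.2768 0.035 ] [0.3523 0.2407 0.018 ] [0.4484 0.3123 0.0414]
spacer 0.65 [210. 275.] 644 [0.5773 0.3065 0.0033] [ 0.5338  0.2879 -0.0037] [0.621  0.3265 0.0262]
```

```bash
python3 - <<'E'
from h import *
np.set_printoptions(precision=4,suppress=True)
P={}
for cam in ("scene","top"):
    z=np.load(f"{cam}0.npz"); d=z["d"]; m=np.ones_like(d,bool); p=pts(cam,m,d)
    s=p[(p[:,2]>.014)&(p[:,2]<.03)&(p[:,0]>.3)&(p[:,0]<.8)&(p[:,1]>-.115)&(p[:,1]<.23)]
    s=s[np.abs(s[:,2]-.02)<.006]
    r=cv2.minAreaRect((s[:,:2]*1000).astype(np.float32)); print(cam,r,cv2.boxPoints(r))
    w=p[(p[:,2]>.033)&(p[:,2]<.052)&(np.hypot(p[:,0]-.518,p[:,1]-.017)<.1)]
    print("wheel",cv2.minEnclosingCircle((w[:,:2]*1000).astype(np.float32)), np.median(w[:,2]))
    for lo,hi in((.068,.095),(.095,.112),(.112,.145)):
        h=p[(p[:,2]>lo)&(p[:,2]<hi)&(np.hypot(p[:,0]-.518,p[:,1]-.017)<.2)]
        print(lo,len(h),h[:: max(1,len(h)//12)])
z=np.load("top0.npz")["im"]; a=cv2.resize(z[200:380,200:440],None,fx=2.5,fy=2.5,interpolation=3)
z=np.load("scene0.npz")["im"]; b=cv2.resize(z[130:330,150:390],None,fx=2.5,fy=2.5,interpolation=3)[:]
cv2.imwrite("pics/a.png",a[...,::-1]);cv2.imwrite("pics/b.png",b[...,::-1])
E
```

```text
scene ((553.3494873046875, 54.84832763671875), (330.5985107421875, 291.59405517578125), 13.4519624710083) [[ 358.6684  158.1919]
 [ 426.5019 -125.4024]
 [ 748.0305  -48.4952]
 [ 680.197   235.099 ]]
wheel ((517.1508178710938, 15.013928413391113), 81.2486572265625) 0.03763129856520553
0.068 226 [[ 0.4724  0.124   0.0711]
 [ 0.4948  0.1136  0.0917]
 [ 0.4947  0.1158  0.0866]
 [ 0.4828  0.1198  0.0711]
 [ 0.4769  0.1126  0.0716]
 [ 0.4776  0.1115  0.0703]
 [ 0.5034  0.1283  0.068 ]
 [ 0.5106  0.1248  0.0682]
 [ 0.4867 -0.0145  0.093 ]
 [ 0.4871 -0.0143  0.087 ]
 [ 0.4869 -0.0136  0.0797]
 [ 0.4872 -0.0115  0.0708]
 [ 0.7083  0.0572  0.068 ]]
0.095 87 [[ 0.4974  0.1126  0.1057]
 [ 0.4965  0.1103  0.1018]
 [ 0.4744 -0.0092  0.1057]
 [ 0.4777 -0.0083  0.1045]
 [ 0.4781 -0.011   0.1052]
 [ 0.4775 -0.013   0.1043]
 [ 0.4772 -0.017   0.1061]
 [ 0.4851 -0.0078  0.1012]
 [ 0.487  -0.0132  0.1067]
 [ 0.4844 -0.0157  0.1047]
 [ 0.4833 -0.0175  0.103 ]
 [ 0.482  -0.019   0.1008]
 [ 0.4845 -0.0178  0.0985]]
0.112 156 [[0.4892 0.1088 0.1356]
 [0.4912 0.1015 0.1389]
 [0.4955 0.1015 0.1391]
 [0.4985 0
[... 812 characters left out ...]
0.004   0.0683]
 [ 0.474   0.1307  0.0728]]
0.095 36 [[ 0.4931  0.1187  0.0985]
 [ 0.4861 -0.0046  0.0991]
 [ 0.486  -0.0104  0.108 ]
 [ 0.484  -0.0063  0.1052]
 [ 0.4838 -0.0127  0.1049]
 [ 0.4819 -0.0065  0.1013]
 [ 0.4817 -0.0126  0.1048]
 [ 0.4798 -0.0063  0.1032]
 [ 0.4796 -0.0127  0.1027]
 [ 0.4777 -0.0061  0.1054]
 [ 0.4775 -0.0123  0.107 ]
 [ 0.4755 -0.008   0.1075]]
0.112 103 [[0.5074 0.1111 0.1305]
 [0.5053 0.1091 0.1295]
 [0.5032 0.1111 0.1334]
 [0.5013 0.1154 0.1298]
 [0.5009 0.0967 0.1277]
 [0.4989 0.1028 0.1357]
 [0.497  0.1111 0.1378]
 [0.4966 0.0947 0.1315]
 [0.4947 0.1029 0.1387]
 [0.4928 0.1091 0.1389]
 [0.4909 0.1134 0.133 ]
 [0.4905 0.0969 0.1283]
 [0.4885 0.099  0.1319]]
```

View pics/a.png

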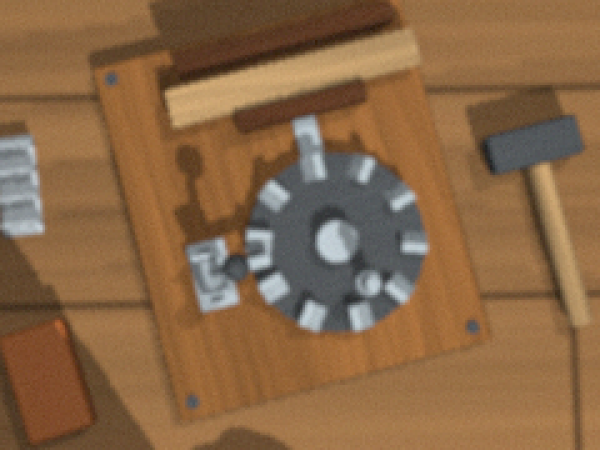

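View pics/b.png

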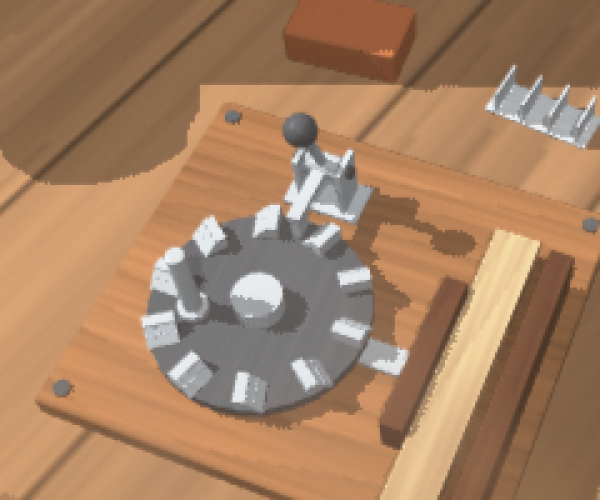

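The top view shows the wheel centred near crop (335,240), the peg at (368,283) and the knob at (235,266), leaning in from its bracket. The oblique view shows the pawl nose in a gap and the peg standing free. Both fits give a clamp yaw of 13.4° and a wheel axis near (0.517, 0.0165). I'll close the gripper, align it with the clamp, and move in over the inner side of the knob.

Emit:
step_arm([
  [[-20, -12, 0], -1],
  [[-60, -37, 0], -4],
  [[-110, -68, 0], -7],
  [[-160, -100, 0], -10],
  [[-210, -132, 0], -13],
  [[-260, -164, 0], -16],
  [[-310, -196, 0], -19],
  [[-360, -228, 0], -22],
  [[-405, -256, 0], -25],
  [[-445, -280, 0], -28],
  [[-468, -295, 0], -30],
  [[-468, -295, 0], -30],
], claw=1)

```text
clock: 2.4
eef_pos: [0.5077, 0.0638, 0.3035]
tool_rot: [-0.117, 0.993, -0.0, -0.0]
ft_force: [0.1, -0.3, 0.4]
grip_width: -0.0002
grasp_force: 0.0
```

```bash
cat >> h.py <<'E'
YAW=np.deg2rad(13.4); AX=np.array([.5173,.0165])
R=np.array([[np.cos(YAW),-np.sin(YAW)],[np.sin(YAW),np.cos(YAW)]])
def clampf(p): return (np.asarray(p)[...,:2]-AX)@R*1000
E
cat > st.py <<'E'
from h import *
from scipy.spatial.transform import Rotation as Ro
np.set_printoptions(precision=2,suppress=True)
o=bot.get_obs(); r=Ro.from_quat(o["tool_rot"]).as_matrix()
print(o["clock"],"clamp xy",clampf(o["eef_pos"]),"tip z",o["eef_pos"][2]*1000-73,"tool y dir in clamp deg",np.degrees(np.arctan2(r[1,1],r[0,1])-YAW),"down",r[:,2],"F clamp",R.T@o["ft_force"][:2],o["ft_force"][2],o["grip_width"])
E
python3 - <<'E'
exec(open('st.py').read())
im,d=bot.camera("wrist"); cv2.imwrite("pics/w.png",im[...,::-1])
p=pts("wrist",np.ones_like(d,bool),d); q=np.c_[clampf(p),p[:,2]*1000]
for n,(x,y,lo,hi,rr) in dict(knob=(0,91,110,145,30),peg=(-43,-16,98,115,25),hub=(0,0,45,95,20)).items():
    s=q[(np.hypot(q[:,0]-x,q[:,1]-y)<rr)&(q[:,2]>lo)&(q[:,2]<hi)]
    if len(s): print(n,len(s),s.min(0),s.max(0),s.mean(0))
# finger points
s=d[d<0.2]; print(len(s), bot.camera_params("wrist")["pose"])
E
```

```text
2.4 clamp xy [ 1.59 48.21] tip z 230.507957459137 tool y dir in clamp deg 90.08454167281282 down [-0. -0. -1.] F clamp [ 0.01 -0.32] 0.412667930810587 -0.0001590970711943583
knob 1159 [-12.99  78.33 121.86] [  9.72 101.86 139.12] [ -3.25  89.   133.  ]
peg 391 [-50.22 -25.17  98.09] [-36.47 -11.83 106.73] [-43.58 -17.98 103.83]
hub 1625 [-19.05 -18.81  45.14] [16.48 17.22 53.88] [-1.78 -0.48 51.27]
60511 [[-0.23 -0.93 -0.28  0.43]
 [ 0.97 -0.22 -0.07  0.05]
 [ 0.   -0.29  0.96  0.37]
 [ 0.    0.    0.    1.  ]]
```

View pics/w.png

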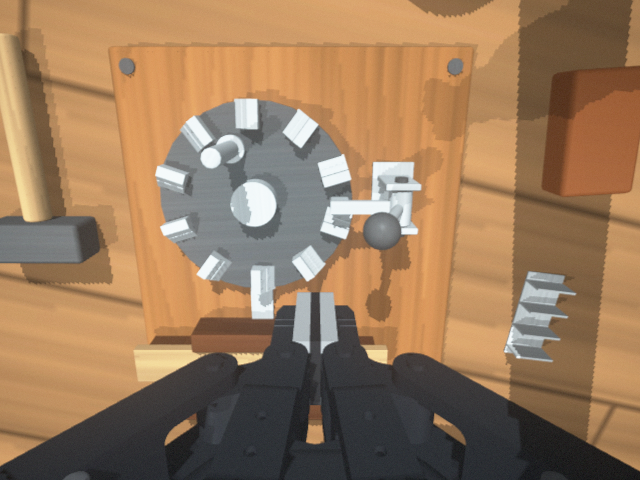

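The wrist view shows the closed tips at (316,295), knob at (382,231), peg at (215,152) and the nose in its gap at (338,208). Knob, peg and hub all measure within 2 mm of where the clamp model puts them. Now I'll descend on the inner side of the knob and push it outward.

Emit:
step_arm([
  [[3, 0, 25], 0],
  [[3, 0, 65], 0],
  [[3, 0, 100], 0],
  [[3, 0, 112], 0],
  [[3, 6, 112], 0],
  [[3, 13, 112], 0],
  [[3, 20, 112], 0],
  [[3, 27, 112], 0],
  [[3, 34, 112], 0],
  [[3, 41, 112], 0],
])

```text
clock: 3.7
eef_pos: [0.4939, 0.1049, 0.1919]
tool_rot: [-0.119, 0.993, 0.0, -0.0]
ft_force: [-0.5, -0.4, -0.3]
grip_width: -0.0
grasp_force: 0.0
```

```bash
python3 st.py
```

```text
3.7 clamp xy [-2.24 91.39] tip z 118.90881274652043 tool y dir in clamp deg 90.28286278210153 down [-0.  0. -1.] F clamp [-0.62 -0.26] -0.30978263392107575 -6.135564198726011e-06
```

Emit:
step_arm([
  [[0, 7, 0], 0],
  [[0, 14, 0], 0],
  [[0, 20, 0], 0],
  [[0, 24, 0], 0],
  [[0, 24, 0], 0],
])

```text
clock: 4.32
eef_pos: [0.4884, 0.1279, 0.1919]
tool_rot: [-0.119, 0.993, -0.0, -0.0]
ft_force: [-0.3, 0.6, -0.5]
grip_width: -0.0003
grasp_force: 0.0
```

```bash
cat > look.py <<'E'
import sys
exec(open('st.py').read())
im,d=bot.camera("wrist"); cv2.imwrite(f"pics/{sys.argv[1]}.png",im[...,::-1])
p=pts("wrist",np.ones_like(d,bool),d); q=np.c_[clampf(p),p[:,2]*1000]
for n,(x,y,lo,hi,rr) in dict(knobdn=(0,91,115,145,22),knobup=(0,145,115,145,22),peg=(-43,-5,99,110,45),hub=(0,0,45,55,20)).items():
    s=q[(np.hypot(q[:,0]-x,q[:,1]-y)<rr)&(q[:,2]>lo)&(q[:,2]<hi)]
    if len(s)>5: print(n,len(s),s.min(0),s.max(0),(s.min(0)+s.max(0))/2,s.mean(0))
for t in ("wheel_peg","pawl_knob"):
    for r in bot.trace(t,"wrist")[:1]: print(t,r["score"],r["uv"])
E
python3 look.py w2
```

```text
4.325 clamp xy [ -2.3  115.09] tip z 118.88818318506688 tool y dir in clamp deg 90.3053448077918 down [-0. -0. -1.] F clamp [-0.1   0.69] -0.5109458267780738 -0.0003051728728911487
knobdn 634 [-13.55 100.66 122.24] [ -7.76 109.08 144.97] [-10.66 104.87 133.6 ] [ -9.41 104.84 135.77]
knobup 3532 [-12.27 124.65 117.24] [  9.61 154.83 145.  ] [ -1.33 139.74 131.12] [ -4.3  140.88 130.16]
hub 3644 [-18.47 -19.97  45.02] [17.6  16.54 53.92] [-0.43 -1.72 49.47] [-1.46 -0.77 51.08]
wheel_peg 0.8 [115.1, 233.6]
pawl_knob 0.56 [327.5, 288.6]
```

View pics/w2.png

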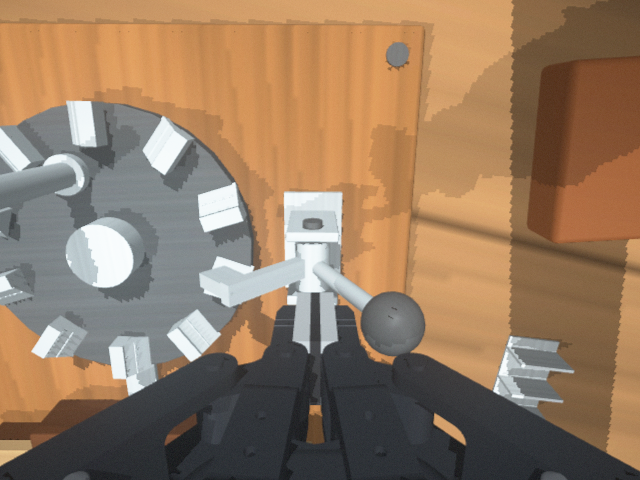

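The pawl is up against its stop: the knob is at (393,322) and the nose arm is raised at (235,282). Next I'll retreat upward and go to the peg's rear side.

Emit:
step_arm([
  [[0, -5, -20], 0],
  [[5, -12, -45], 0],
  [[15, -50, -50], 0],
  [[27, -100, -50], 0],
  [[40, -145, -50], 0],
  [[43, -167, -45], 0],
  [[43, -167, -10], 0],
  [[43, -167, 25], 0],
  [[43, -167, 39], 0],
  [[43, -167, 39], 0],
])

```text
clock: 5.72
eef_pos: [0.4857, -0.0447, 0.1523]
tool_rot: [-0.119, 0.993, 0.0, -0.001]
ft_force: [-0.1, -0.1, -0.1]
grip_width: -0.0001
grasp_force: 0.0
```

```bash
python3 look.py w3
```

```text
5.725 clamp xy [-44.96 -52.24] tip z 79.31078768065123 tool y dir in clamp deg 90.27811131063686 down [-0.  0. -1.] F clamp [-0.11 -0.09] -0.12583516775097126 -0.00013706600274863287
peg 1381 [-55.44 -48.5   99.01] [-39.78 -13.32 109.99] [-47.61 -30.91 104.5 ] [-47.54 -28.5  104.05]
hub 760 [-17.16 -19.96  45.06] [ 1.54 15.65 54.24] [-7.81 -2.16 49.65] [-8.53  2.51 51.36]
wheel_peg 0.85 [445.5, 290.6]
pawl_knob 0.97 [617.7, 417.8]
```

View pics/w3.png

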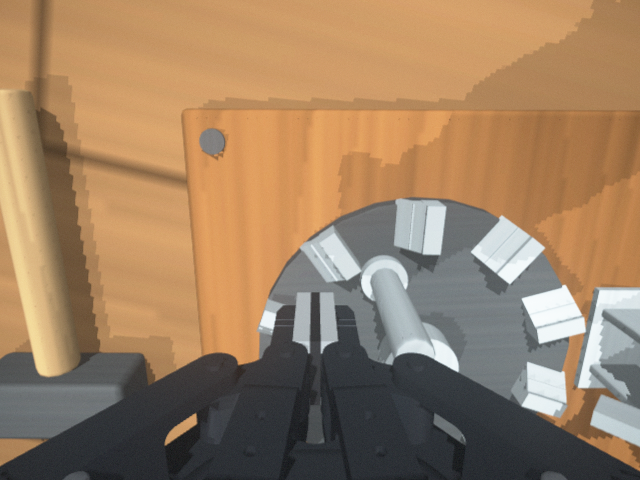

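The fingertips are at (316,300), on the far side of the peg (its top at about (435,350), its foot at (385,280)), and there is a clear gap between them. I'll push along clamp +y.

Emit:
step_arm([
  [[0, 4, 0], 0],
  [[0, 8, 0], 0],
  [[0, 12, 0], 0],
  [[0, 16, 0], 0],
  [[0, 20, 0], 0],
  [[0, 24, 0], 0],
  [[0, 28, 0], 0],
  [[0, 32, 0], 0],
  [[0, 32, 0], 0],
])

```text
clock: 7.0
eef_pos: [0.4789, -0.0128, 0.153]
tool_rot: [-0.12, 0.993, 0.001, 0.0]
ft_force: [-0.2, 0.4, -0.7]
grip_width: 0.0004
grasp_force: 0.0
```

```bash
sed -i 's/^for t in.*/s=q[(np.hypot(q[:,0]+44,q[:,1]+5)<45)\&(abs(q[:,2]-105)<2)]; tip=clampf(o["eef_pos"]); s=s[(s[:,1]>tip[1]+13)\&(s[:,0]>-58)]; print("pegtop",len(s),s.min(0),s.max(0),np.median(s,0)) if len(s) else 0\n&/' look.py; python3 look.py w4
```

```text
7.0 clamp xy [-44.18 -19.54] tip z 79.98721503559824 tool y dir in clamp deg 90.33631504781421 down [ 0.  0. -1.] F clamp [-0.05  0.46] -0.7319759087942366 0.0003805556880204482
peg 2796 [-55.48 -33.9   99.  ] [-39.39   7.69 109.99] [-47.44 -13.1  104.5 ] [-50.06 -10.01 104.26]
hub 54 [-6.07  5.37 50.11] [-1.9  15.3  53.65] [-3.99 10.33 51.88] [-3.8  12.37 51.47]
pegtop 1114 [-53.32  -5.75 103.  ] [-39.39   7.48 106.17] [-46.77   0.75 104.35]
wheel_peg 0.92 [369.4, 282.5]
pawl_knob 0.78 [592.3, 400.1]
```

View pics/w4.png

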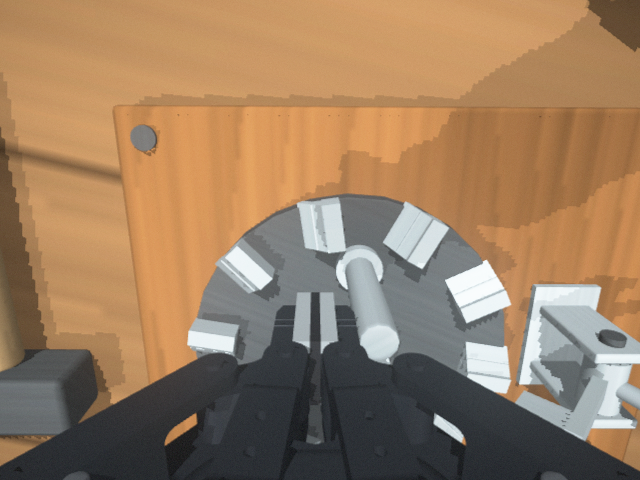

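The tip is touching the peg, and the peg top at (380,340) measures clamp (-46.8, +0.8), so the wheel is at about 0.38. The remaining push is about 11 mm.

Emit:
step_arm([
  [[0, 3, 0], 0],
  [[0, 6, 0], 0],
  [[0, 9, 0], 0],
  [[0, 10.5, 0], 0],
  [[0, 10.5, 0], 0],
])

```text
clock: 7.78
eef_pos: [0.4763, -0.0032, 0.153]
tool_rot: [-0.119, 0.993, 0.0, 0.0]
ft_force: [1.1, -1.7, 0.4]
grip_width: 0.0002
grasp_force: 0.6
```

```bash
python3 look.py w5
```

```text
7.775 clamp xy [-44.49  -9.65] tip z 80.02398204698815 tool y dir in clamp deg 90.30004262694297 down [ 0.  0. -1.] F clamp [ 0.66 -1.92] 0.44951663053278945 0.0001794463953191701
peg 2649 [-56.01 -23.87  99.  ] [-38.62  17.52 109.99] [-47.32  -3.17 104.5 ] [-50.08  -0.52 104.19]
pegtop 965 [-51.6    3.42 103.  ] [-38.62  16.97 106.3 ] [-45.97  11.03 104.3 ]
wheel_peg 0.9 [342.1, 284.7]
pawl_knob 0.93 [580.9, 396.2]
```

Emit:
step_arm([
  [[0, -5, 0], 0],
  [[0, -12, 0], 0],
  [[0, -15, -30], 0],
  [[0, -15, -75], 0],
  [[-10, -25, -110], 0],
  [[-30, -20, -130], 0],
  [[-30, -20, -130], 0],
])

```text
clock: 8.8
eef_pos: [0.5116, -0.0159, 0.2843]
tool_rot: [-0.119, 0.993, -0.0, 0.002]
ft_force: [0.0, 0.5, 0.3]
grip_width: -0.0003
grasp_force: 0.0
```

```bash
python3 look.py w6
```

```text
8.8 clamp xy [-13.09 -30.23] tip z 211.33508563222193 tool y dir in clamp deg 90.29573869198275 down [ 0.  0. -1.] F clamp [0.11 0.45] 0.2750761490765863 -0.00031219650582963023
knobup 1524 [-14.67 131.03 115.19] [  8.66 152.11 134.15] [ -3.01 141.57 124.67] [ -4.52 139.33 127.46]
peg 403 [-53.5    3.77  99.07] [-40.19  17.22 104.83] [-46.85  10.49 101.95] [-47.11  10.45 102.72]
hub 1648 [-19.77 -19.52  45.08] [15.19 16.45 51.94] [-2.29 -1.53 48.51] [-2.66 -1.35 49.79]
pegtop 165 [-52.85   4.6  103.  ] [-40.6   16.24 104.83] [-47.35  10.38 103.4 ]
wheel_peg 0.81 [353.6, 213.5]
pawl_knob 0.85 [545.1, 246.4]
```

View pics/w6.png

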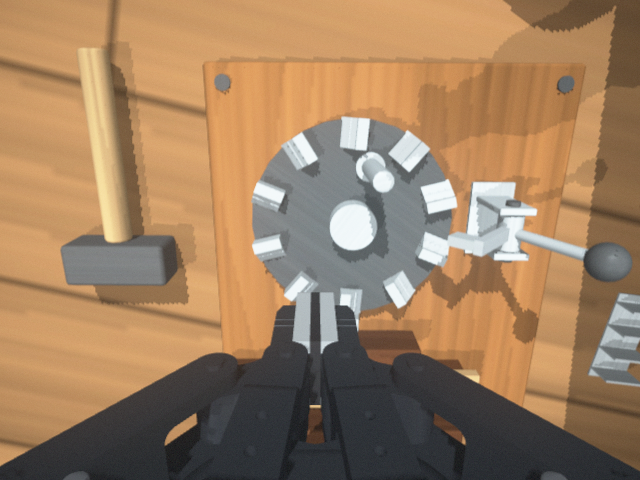

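The peg is at (378,180), at clamp y of about 10.5–11. That puts the wheel at about 0.61, with the gap around (435,223) lying under the nose. The knob is still up at (607,262), so I'll go to its outer side and tip it back.

Emit:
step_arm([
  [[0, 20, 0], 0],
  [[-5, 65, 0], 0],
  [[-11, 115, 0], 0],
  [[-12, 165, 0], 0],
  [[-12, 205, 0], 0],
  [[-12, 215, 10], 0],
  [[-12, 215, 50], 0],
  [[-12, 215, 82], 0],
  [[-12, 215, 93], 0],
  [[-12, 215, 93], 0],
])

```text
clock: 10.2
eef_pos: [0.4703, 0.195, 0.189]
tool_rot: [-0.119, 0.993, -0.0, -0.001]
ft_force: [0.6, -0.3, 0.0]
grip_width: -0.0003
grasp_force: 0.0
```

```bash
python3 st.py
```

```text
10.2 clamp xy [ -4.38 184.58] tip z 116.01519670017663 tool y dir in clamp deg 90.22648209997368 down [-0. -0. -1.] F clamp [ 0.51 -0.4 ] 0.038563172381885946 -0.000258922981049316
```

Emit:
step_arm([
  [[0, -7, 0], 0],
  [[0, -14, 0], 0],
  [[0, -21, 0], 0],
  [[0, -27, 0], 0],
  [[0, -32, 0], 0],
  [[0, -37, 0], 0],
  [[0, -42, 0], 0],
  [[0, -47, 0], 0],
  [[0, -52, 0], 0],
  [[0, -56, 0], 0],
  [[0, -56, 0], 0],
  [[0, -56, 0], 0],
])

```text
clock: 11.7
eef_pos: [0.4841, 0.1416, 0.1899]
tool_rot: [-0.119, 0.993, 0.0, -0.0]
ft_force: [-0.1, -0.3, -0.2]
grip_width: -0.0002
grasp_force: 0.0
```

```bash
python3 st.py
```

```text
11.7 clamp xy [ -3.34 129.41] tip z 116.90310851753762 tool y dir in clamp deg 90.28863247130286 down [-0.  0. -1.] F clamp [-0.21 -0.29] -0.15474357764302613 -0.00016888650413471727
```

Emit:
step_arm([
  [[0, 8, 0], 0],
  [[0, 20, -5], 0],
  [[0, 20, -35], 0],
  [[0, 20, -75], 0],
  [[0, -15, -110], 0],
  [[0, -60, -120], 0],
  [[0, -100, -120], 0],
  [[0, -115, -120], 0],
  [[0, -115, -120], 0],
])

```text
clock: 12.82
eef_pos: [0.5112, 0.0299, 0.3099]
tool_rot: [-0.119, 0.993, 0.0, -0.0]
ft_force: [-0.3, -0.1, 0.0]
grip_width: 0.0
grasp_force: 0.0
```

```bash
python3 look.py w7
```

```text
12.825 clamp xy [-2.79 14.44] tip z 236.88510172028157 tool y dir in clamp deg 90.2265999054087 down [-0.  0. -1.] F clamp [-0.28  0.  ] 0.002964826405809924 4.9112166838465494e-05
knobdn 1118 [-12.37  77.66 121.98] [ 11.37 100.25 138.25] [ -0.5   88.96 130.12] [ -2.65  87.58 132.7 ]
peg 345 [-51.49   4.85  99.06] [-38.27  17.45 105.93] [-44.88  11.15 102.5 ] [-45.01  11.17 103.96]
hub 1538 [-18.56 -19.15  45.02] [17.16 16.68 54.09] [-0.7  -1.23 49.56] [-1.14 -1.22 51.22]
wheel_peg 0.62 [294.2, 194.3]
pawl_knob 0.71 [427.0, 214.6]
```

View pics/w7.png

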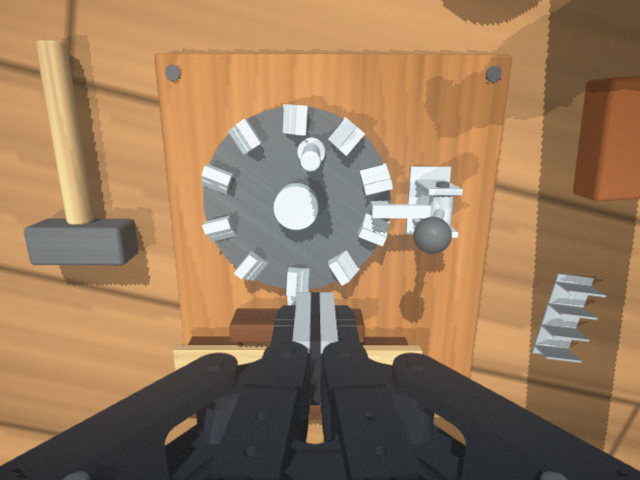

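The knob is back at (432,235). It measures y 78–100, against 78–102 at the start, so the pawl is fully down, with the nose in the next gap at (380,211). The peg is at (310,158), one tooth on, nothing else has moved, and the arm is clear.

```bash
python3 -c "from workcell import bot; print(bot.job_done())"
```

```text
the job is handed in; nothing more can be done
None
```

I eased the clamp by one notch, with the wheel at about 0.61 rad (target 0.628) and the pawl fully down in the next gap; the bystanders were not touched, and I handed the job in at about 13 s of the 51 s allowed.

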